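# Pack the smoke-alarm batteries away

### The job

On the hall sideboard, slide the lid of the pine box all the way out of its grooves and lay it flat on the sideboard, pull bar up. Move every battery from the box into the grey battery case, lying flat side by side across the channel in one row with the one already there, then swing the case's lid over and press its free edge down until the catch clicks. Leave the smoke alarm, the bowl and the torch where they are.

Things in the scene. Friction and masses are not known exactly. Their poses are not given: they have to be found in the camera images.
- pine_box: pale pine box fixed to the sideboard, 131 (its x) x 152 (its y) x 44 high; origin under its centre. Side walls (x ends) 10 thick, each with a groove along y for the lid: 6 deep, from height 30 to 39, open at the -y end, stopped at the +y end wall (44 high). The -y end wall is 30 high: the lid slides out over it
- box_floor (a point): centre of the box's inner floor, 5 above the sideboard, axes as the box. Inside 111 (x) x 136 (y). A channel 55 wide in x runs along y; beside it the floor is a ledge 5 higher, 28 wide: finger room at the batteries' ends. Batteries lie flat across the channel (long side along x), side by side at y about -46, -15, 16, 47; some places are empty
- slide_lid: the box's loose lid: plywood plate 119 (x) x 143 (y) x 6, 90 g, with a walnut pull bar 60 (x) x 14 (y), 18 high, on its middle; origin under the plate's centre, bar top 24 above. Starts in the grooves (underside at height 30, play 2 mm sideways, 3 mm in height), shut or to 15 mm open; slides to the box's -y, free when its centre is 150 mm to -y of the box's; not liftable before
- case_floor (a point): centre of the inner floor of the grey battery case (fixed), 4 above the sideboard, axes of the case. Case 120 (x) x 186 (y), rim 36 high, walls 4. A channel 55 wide in x, 178 long in y, holds a row of batteries lying flat across it (long side along x): five at y = -64, -32, 0, 32, 64. Beside it the floor is a ledge 5 higher, 28 wide: finger room. Hinge along the +y rim
- catch_top (a point): top of the black sprung catch, outside the middle of the case's -y wall, 34 above the sideboard; leave it standing free, the lid's hook pushes it outwards and snaps under it
- case_lid (a joint): angle of the case's lid (rad): 0 shut; starts open, leaning back at 2.1 to 2.35, stop at 2.5. A stiff hinge (0.1 N m): it stays where it is left. Its hook meets the catch at about 0.06 and snaps under it at about 0.03 when the free edge is pressed down with some 8 N; caught, it stays below 0.02
- lid_hinge (a point): point on the hinge axis of the case's lid, middle of the +y rim, 36 above the sideboard; turns with the lid
- lid_edge (a point): middle of the lid's free edge, on its outer face, 186 from the hinge. The lid is a clear plate 120 x 186, 4 thick, its outer face 4 above the hinge axis when shut; under the free edge hangs a hook 34 wide, 13 deep
- smoke_alarm: bystander: white round smoke alarm, 108 across, 36 high, lying on its back; origin under its centre
- key_bowl: bystander: green bowl, 116 across, 50 high; origin under its centre
- torch: bystander: small aluminium torch lying down, 142 long (x), 34 thick; origin under its middle
- b1_mid (a point): 9 V block battery, 48.5 long (x; two 3 mm snap terminals at the +x end) x 26.5 wide (y) x 17.5 thick (z), 46 g, steel with a black band; the point is its centre. It starts in the pine box. None if absent
- b2_mid (a point): 9 V block battery, 48.5 long (x; two 3 mm snap terminals at the +x end) x 26.5 wide (y) x 17.5 thick (z), 46 g, steel with a black band; the point is its centre. It starts in the pine box. None if absent
- b3_mid (a point): 9 V block battery, 48.5 long (x; two 3 mm snap terminals at the +x end) x 26.5 wide (y) x 17.5 thick (z), 46 g, steel with a black band; the point is its centre. It starts in the pine box. None if absent
- b4_mid (a point): 9 V block battery, 48.5 long (x; two 3 mm snap terminals at the +x end) x 26.5 wide (y) x 17.5 thick (z), 46 g, steel with a black band; the point is its centre. It starts in the pine box. None if absent
- k1_mid (a point): 9 V block battery, 48.5 long (x; two 3 mm snap terminals at the +x end) x 26.5 wide (y) x 17.5 thick (z), 46 g, steel with a black band; the point is its centre. It starts in the case's channel already; only one of k1, k2, k3 is there. None if absent
- k2_mid (a point): 9 V block battery, 48.5 long (x; two 3 mm snap terminals at the +x end) x 26.5 wide (y) x 17.5 thick (z), 46 g, steel with a black band; the point is its centre. It starts in the case's channel already; only one of k1, k2, k3 is there. None if absent
- k3_mid (a point): 9 V block battery, 48.5 long (x; two 3 mm snap terminals at the +x end) x 26.5 wide (y) x 17.5 thick (z), 46 g, steel with a black band; the point is its centre. It starts in the case's channel already; only one of k1, k2, k3 is there. None if absent
Not all that is in view belongs to the job. Of the things that look like the pine_box, the smallest one is meant.

How it is judged:
By the outcome, as a careful person would: the job done as asked, in the order asked, and still so for the second after the job is handed in, with the robot touching nothing.
Of b1, b2, b3, b4 only 2 to 4 are there at a start; the rules pass over those that are not, and their reading is None.
Of k1, k2, k3 only 1 to 1 are there at a start; the rules pass over those that are not, and their reading is None.
At some moment in a run one of b1, b2, b3, b4, slide_lid may be knocked a few centimetres aside while the robot is not near it.
Once in a run the grip may slacken for a moment while it holds something.
It also fails if it takes over 210 s, if anything falls off the work surface, if the arm or the gripper's body presses on something with over 40 N, if the wrist force passes 120 N, or if a joint passes its speed limit or range.

### The arm

A 6-joint arm with a two-finger parallel gripper is mounted at the origin on the work surface. World frame = base frame: x ahead of the robot, y to its left, z up, the work surface at z = 0. Lengths are in m, angles in degrees, forces in N, time in s.
With the tool pointing down it reaches from about 0.4 to 0.825 m from the base axis. Payload 7 kg.
Tool frame: the origin (TCP) lies midway between the tips of the shut fingers; the grasp point (between the pads) lies 19 mm behind it (hold_point_z is the distance from the TCP to the grasp point, in m); z points along the fingers, y is the line along which they close (so a half turn about z gives the same grasp; the last joint's range is limited). The gripper opens to 88 mm and grips with 3 to 60 N. Pads are 19 mm wide; open, the fingers measure 130 mm over their backs; the gripper's body (78 mm by 193 mm) begins 47 mm behind the grasp point.
Start: joints at [81.366, 20.546, 0.682, 0, -70.136, -16.507], TCP at [0.287, 0.611, 0.227] pointing down, gripper open.
Joint ranges: [-176.03, 176.03], [-82.01, 121.73], [-58.28, 71.71], [-173.87, 95.51], [-174.79, -0.11], [-173.66, 173.66]. Speed limits (degrees/s): [136.94, 136.94, 172.46, 180, 180, 180].

### API

Orientations are given as [roll, pitch, yaw] about the fixed x, y, z axes, in that order (R = Rz(yaw) Ry(pitch) Rx(roll)).
In Python, from plant import get_state, capture, close_job, hold_point_z gives the robot as it stands.
- The arm moves only by the shell command python3 -m inch 'ROWS' [FORCE]. ROWS is text: rows parted by semicolons, each of 5 numbers parted by spaces: the shift along the tool's x, y, z normalised to -1 to 1, where 1 is 0.15 m, then the turn about the tool's z normalised to -1 to 1, where 1 is 360 degrees, then the opening, from 0 (shut) to 1 (fully open). In form: tx ty tz spin grip; .... A call has exactly 8 rows; each row shifts and turns the commanded pose from where the row before left it, along the tool's axes as they then stand; what a row does not reach is not made up. A row lasts 1/8 s, in which the tool goes at most 62.5 mm and 10.7 degrees, less where a joint would pass 70% of its speed; a pose out of reach is approached as far as the arm can. A call with a number of a shift or a turn outside -1 to 1 is refused whole. A call with a gripper value outside its range is refused whole. The fingers move at their own pace and stop on an object; FORCE is the grip in N (left out, the last holds). Time passes only in rows, so rows that do not move let the fingers close, or fill a call up. It gives the time, the measured TCP pose, the force, the opening and the grip force at its end, in the units of the state.
- get_state(): the state, without advancing time (a new reading comes with each control period).
- capture(name): name is "scene" or "top"; returns a dict with "color" (384x512x3 uint8, blue, green, red), "mtx" (3x3 intrinsics, pixels), "R" (3x3) and "t" (3): a world point X has camera coordinates R X + t. Camera axes: x right, y down, z forward; pixel columns grow to the right and rows downward; lengths in m; the calibration is good to about 2 mm. A picture is of the moment at which its call begins. There is no depth.
- close_job(): hands the job in; it is judged then, once.
The state is a dict: "time_s": time; "joints": joint angles; "qd": joint speeds; "joint_torque": joint torques, N m; "tcp_pos": TCP position; "eef_rot": TCP orientation; "contact_force": force on the tool from outside, world axes, zero at the start; "moment": the same for the moment, N m; "gripper_width": finger opening in m; "gripper_force": force on a finger pad.
Only numpy, scipy, OpenCV 4.12 (cv2) and the standard library are available. Lean on these libraries where they do the work, as an engineer would, in place of code of your own. Each camera call takes 0.05 s, during which the arm holds its last target. There are 200 camera calls.

## Working session

There is one attempt and no reset: what is moved stays moved. The work goes in short steps, Python scripts to look and compute and a shell command to move; the robot and the scene stay as the last step left them, time stands still between calls to the robot, and variables do not carry over. Pictures are saved under pics/ and viewed, at most 14 in all, crops included, and the job is handed in when it is done.

```bash
ls; mkdir -p pics
cat > h.py <<'E'
import numpy as np, cv2
from plant import get_state, capture, close_job, hold_point_z
def snap(n,f):
    c=capture(n); cv2.imwrite('pics/'+f+'.png',c['color']); np.savez('pics/'+f+'.npz',**{k:np.array(v) for k,v in c.items()}); return c
def load(f): return dict(np.load('pics/'+f+'.npz'))
def ray(c,u,v,z):
    d=c['R'].T@np.linalg.inv(c['mtx'])@np.array([u,v,1.]); o=-c['R'].T@c['t']
    return o+d*(z-o[2])/d[2]
def proj(c,X):
    p=c['mtx']@(c['R']@np.array(X,float)+c['t']); return p[:2]/p[2]
E
python3 - <<'E'
from h import *
for n in('scene','top'):
    c=snap(n,n+'0'); print(n,-c['R'].T@c['t'],c['R'].round(2).tolist(),c['mtx'].round(0).tolist())
s=get_state();print(s,hold_point_z)
a=[cv2.imread('pics/%s0.png'%n) for n in('scene','top')]
E
```

```text
pics
scene [ 1.36694863 -0.77914456  0.9128679 ] [[0.59, 0.81, -0.01], [0.49, -0.38, -0.78], [-0.64, 0.46, -0.62]] [[412.0, 0.0, 254.0], [0.0, 412.0, 189.0], [0.0, 0.0, 1.0]]
top [ 0.41546225 -0.15745372  1.53125227] [[-0.01, -1.0, -0.01], [-1.0, 0.01, -0.06], [0.06, 0.01, -1.0]] [[495.0, 0.0, 254.0], [0.0, 495.0, 196.0], [0.0, 0.0, 1.0]]
{'time_s': 0.1, 'joints': array([ 8.13665227e+01,  2.05889391e+01,  6.37884060e-01, -1.73581145e-02,
       -7.01368545e+01, -1.65080724e+01]), 'qd': array([-0.00754624, -0.07128865,  0.17578527,  0.07541078, -0.01353619,
        0.10519019]), 'joint_torque': array([-1.03484264e-03, -5.84167099e+01,  2.93749702e+01,  7.01545939e+00,
        1.01423595e-02, -5.01058003e-05]), 'tcp_pos': array([0.28660371, 0.61063238, 0.22569078]), 'eef_rot': array([ 1.79911077e+02, -9.33596950e-03, -2.51474529e+01]), 'contact_force': array([-0.38991124, -0.1703259 ,  0.83783217]), 'moment': array([-0.04631513,  0.02068287,  0.01584113]), 'gripper_force': 0.0, 'gripper_width': 0.08756041948449435} 0.0188
```

View pics/scene0.png

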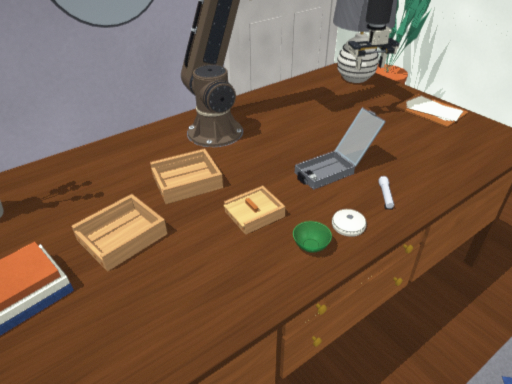

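View pics/top0.png

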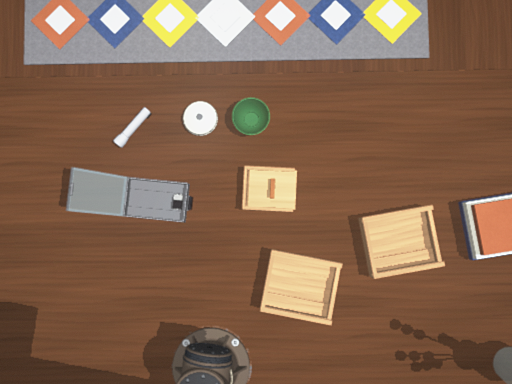

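The candidates for the pine box in the top view are (301,287), (401,242) and (270,189). The first two are larger and open. The third is the smallest and has a lid with a walnut bar, so I choose (270,189) and check it in a close crop.

Run:
```python
from h import *
a=cv2.imread('pics/top0.png');b=cv2.imread('pics/scene0.png')
A=cv2.resize(a[155:225,230:310],(400,350),interpolation=cv2.INTER_CUBIC)
A2=cv2.resize(a[160:230,110:200],(390,303),interpolation=cv2.INTER_CUBIC)
B=cv2.resize(b[180:240,215:295],(400,300),interpolation=cv2.INTER_CUBIC)
B2=cv2.resize(b[100:195,285:390],(331,300)[:2],interpolation=cv2.INTER_CUBIC)
o=np.zeros((600,800,3),np.uint8)
o[:300,:400]=cv2.resize(A,(342,300))[:, :342] if 0 else cv2.resize(a[155:220,230:317],(400,300),interpolation=cv2.INTER_CUBIC)
o[300:,:400]=B;o[:300,400:]=cv2.resize(a[160:235,110:210],(400,300),interpolation=cv2.INTER_CUBIC)
o[300:,400:731]=B2
cv2.imwrite('pics/crop1.png',o)
```

```text
(no output)
```

View pics/crop1.png

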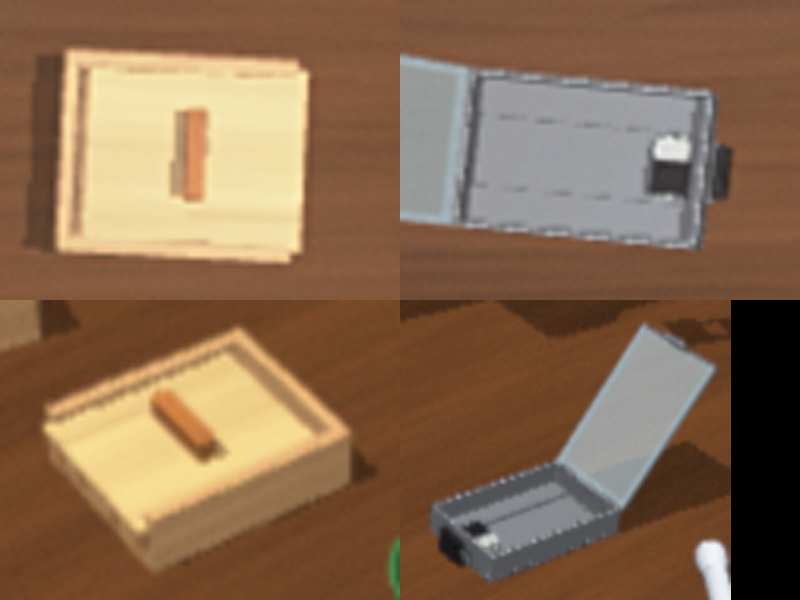

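Run:
```python
from h import *
c=load('top0');im=c['color'];hsv=cv2.cvtColor(im,cv2.COLOR_BGR2HSV)
def rect(m,z,f=4):
    m=m.astype(np.uint8)*255
    n,l,s,_=cv2.connectedComponentsWithStats(m);k=1+s[1:,4].argmax()
    cn,_=cv2.findContours((l==k).astype(np.uint8),cv2.RETR_EXTERNAL,cv2.CHAIN_APPROX_NONE)
    P=np.array([ray(c,*p[0],z)[:2] for p in cn[0]],np.float32)
    r=cv2.minAreaRect(P*1000);print(z,s[k],[np.round(x,1) for x in r]); print(np.round(cv2.boxPoints(r),1).tolist())
    return l==k
reg=np.zeros(im.shape[:2],bool);reg[155:220,232:312]=1
for p in [(170,270),(190,290),(205,260),(187,269),(188,271),(190,236),(150,270),(175,244),(168,280)]: print(p,im[p],hsv[p])
m=reg&(im[...,2]>170)&(im[...,1]>130); rect(m,.044); rect(m,.036)
# bar
reg2=np.zeros_like(reg);reg2[174:204,262:282]=1
bar=reg2&(hsv[...,1]>130)&(hsv[...,2]>120); rect(bar,.054)
print(im[176:202:4,262:280].tolist()[2])
reg3=np.zeros_like(reg);reg3[160:235,127:200]=1
cs=reg3&(hsv[...,1]<70); rect(cs,.036)
```

```text
(170, 270) [147 202 234] [ 19  95 234]
(190, 290) [169 224 242] [ 23  77 242]
(205, 260) [164 221 241] [ 22  81 241]
(187, 269) [105 143 171] [ 17  98 171]
(188, 271) [ 97 146 221] [ 12 143 221]
(190, 236) [ 58  82 120] [ 12 132 120]
(150, 270) [ 61  87 126] [ 12 132 126]
(175, 244) [147 199 242] [ 16 100 242]
(168, 280) [153 204 242] [ 17  94 242]
0.044 [ 242  166   55   46 2320] [array([ 532.6, -182.6]), array([160.5, 133. ]), np.float64(86.4)]
[[461.20001220703125, -258.6000061035156], [594.0, -266.79998779296875], [604.0, -106.5999984741211], [471.20001220703125, -98.4000015258789]]
0.036 [ 242  166   55   46 2320] [array([ 533.2, -182.7]), array([161.4, 133.8]), np.float64(86.4)]
[[461.5, -259.1000061035156], [595.0, -267.3999938964844], [605.0, -106.30000305175781], [471.5, -98.0]]
0.054 [270 179   5  19  69] [array([ 532.5, -190.1]), array([10.6, 54.6]), np.float64(85.6)]
[[504.8999938964844, -193.3000030517578], [559.2999877929688, -197.5], [560.2000122070312, -186.89999389648438], [505.70001220703125, -182.6999969482422]]
[[168, 223, 242], [168, 223, 242], [167, 223, 242], [168, 223, 243], [170, 226, 244], [157, 216, 240], [118, 160, 194], [107, 144, 174], [87, 125, 174], [97, 144, 219], [96, 144, 217], [95, 144, 217], [115, 166, 224], [154, 212, 236], [171, 227, 244], [170, 225, 243], [169, 224, 242], [169, 224, 242]]
0.036 [ 127  177   65   45 2508] [array([504.3, 154.6]), array([203.5, 121.9]), np.float64(83.7)]
[[432.5, 60.20000076293945], [553.7000122070312, 46.70000076293945], [576.0999755859375, 249.10000610351562], [454.8999938964844, 262.5]]
```

The small box at (270,189) is confirmed. Its high +y wall is at the image left, so the lid slides toward the image right (world −y). The case has its hinge on the left, a battery near −64 and its catch at the right. Next I refine the measurements and check the corners in both views.

Run:
```python
from h import *
c=load('top0');s=load('scene0');im=c['color'];hsv=cv2.cvtColor(im,cv2.COLOR_BGR2HSV)
def pts(m,z):
    v,u=np.nonzero(m);return np.array([ray(c,a,b,z)[:2] for a,b in zip(u,v)])*1000
def fr(P,o,yaw):
    t=np.radians(yaw);return (P-o)@np.array([[np.cos(t),-np.sin(t)],[np.sin(t),np.cos(t)]])
reg=np.zeros(im.shape[:2],bool);reg[155:220,232:312]=1
m=reg&(im[...,2]>170)&(im[...,1]>130);Q=fr(pts(m,.044),[533,-178],-3.6)
def ends(Q,ax,lo,hi,step):
    o=[]
    for a in np.arange(lo,hi,step):
        q=Q[(Q[:,ax]>=a)&(Q[:,ax]<a+step),1-ax]
        if len(q): o.append((round(a+step/2),round(q.min(),1),round(q.max(),1)))
    return o
print('box x-ends by y',ends(Q,1,-70,75,12));print('y-ends by x',ends(Q,0,-66,66,6))
reg3=np.zeros_like(reg);reg3[160:235,100:200]=1
cs=reg3&(hsv[...,1]<70);Q=fr(pts(cs,.036),[504,155],-6.3)
print('case x-ends',ends(Q,1,-80,80,12));print('y',ends(Q,0,-60,60,6))
for name,o,yaw,L in(('box',[.533,-.1785],-3.6,[(x,y,.044) for x in(-.0655,.0655) for y in(-.076,.076)]),):
    pass
print(im[199,118:140].tolist())
```

```text
box x-ends by y [(-64, np.float64(-66.0), np.float64(64.3)), (-52, np.float64(-66.6), np.float64(66.4)), (-40, np.float64(-64.2), np.float64(66.1)), (-28, np.float64(-64.8), np.float64(65.7)), (-16, np.float64(-65.4), np.float64(65.1)), (-4, np.float64(-66.0), np.float64(64.5)), (8, np.float64(-66.6), np.float64(63.9)), (20, np.float64(-64.2), np.float64(66.4)), (32, np.float64(-64.8), np.float64(65.8)), (44, np.float64(-65.4), np.float64(65.2)), (56, np.float64(-66.0), np.float64(64.6)), (68, np.float64(-66.4), np.float64(64.0)), (80, np.float64(-63.6), np.float64(63.5))]
y-ends by x [(-63, np.float64(-76.2), np.float64(74.3)), (-57, np.float64(-84.9), np.float64(74.6)), (-51, np.float64(-84.6), np.float64(74.9)), (-45, np.float64(-84.3), np.float64(75.2)), (-39, np.float64(-84.1), np.float64(75.4)), (-33, np.float64(-83.8), np.float64(72.9)), (-27, np.float64(-83.5), np.float64(73.2)), (-21, np.float64(-83.2), np.float64(73.5)), (-15, np.float64(-83.0), np.float64(73.8)), (-9, np.float64(-82.7), np.float64(74.1)), (-3, np.float64(-82.4), np.float64(74.4)), (3, np.float64(-82.2), np
[... 1632 characters left out ...]
 np.float64(179.6)), (21, np.float64(-95.9), np.float64(180.4)), (27, np.float64(-89.2), np.float64(181.1)), (33, np.float64(-88.6), np.float64(181.8)), (39, np.float64(-87.9), np.float64(182.5)), (45, np.float64(-87.3), np.float64(183.2)), (51, np.float64(-89.4), np.float64(183.9)), (57, np.float64(-89.0), np.float64(184.6))]
[[153, 155, 150], [153, 155, 151], [153, 156, 152], [160, 159, 152], [177, 172, 158], [178, 173, 159], [168, 163, 155], [161, 157, 154], [126, 123, 122], [81, 80, 80], [106, 103, 101], [149, 144, 142], [162, 157, 156], [161, 157, 155], [160, 156, 155], [162, 157, 157], [161, 156, 156], [162, 157, 157], [161, 156, 156], [161, 155, 156], [160, 155, 155], [161, 155, 155]]
```

Run:
```python
from h import *
c=load('top0');s=load('scene0')
def W(o,yaw,p):
    t=np.radians(yaw);return [o[0]+np.cos(t)*p[0]-np.sin(t)*p[1],o[1]+np.sin(t)*p[0]+np.cos(t)*p[1],p[2]]
out=np.zeros((600,800,3),np.uint8)
for j,(C,wins) in enumerate(((c,[(232,155,88,66),(112,160,88,66)]),(s,[(215,180,88,66),(290,132,88,66)]))):
  for i,(u,v,w,h) in enumerate(wins):
    k=400/w
    M=np.array([[k,0,-u*k],[0,k,-v*k]]);I=cv2.warpAffine(C['color'],M,(400,300),flags=cv2.INTER_CUBIC)
    def poly(o,yaw,P,col):
        q=np.array([M@np.append(proj(C,W(o,yaw,p)),1) for p in P]);cv2.polylines(I,[np.int32(q)],True,col,1)
    R=lambda x,y,z:[(-x,-y,z),(x,-y,z),(x,y,z),(-x,y,z)]
    if i==0: poly((.5335,-.178),-3.6,R(.0655,.076,.044),(0,0,255));poly((.5335,-.178),-3.6,[(a,b-.012,.054) for a,b,_ in R(.03,.007,0)],(255,0,0))
    else: poly((.5048,.1583),-6.3,R(.06,.093,.036),(0,0,255));poly((.5048,.1633),-6.3,R(.06,.093,.036),(0,255,0))
    out[j*300:j*300+300,i*400:i*400+400]=I
cv2.imwrite('pics/ov1.png',out)
```

```text
(no output)
```

View pics/ov1.png

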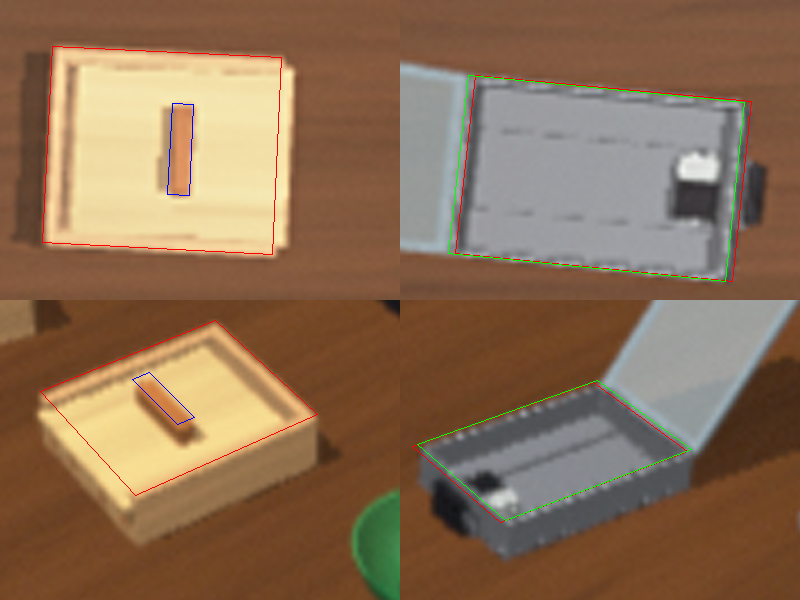

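```bash
cat > to.py <<'E'
import sys,numpy as np
from scipy.spatial.transform import Rotation as R
from h import get_state
s=get_state();p=s['tcp_pos'];yaw=s['eef_rot'][2]
if len(sys.argv)>1:
    x,y,z,w=map(float,sys.argv[1:5])
    d=R.from_euler('xyz',[180,0,w],degrees=True).inv().apply(np.array([x,y,z])-p)/.15
    print('units',d.round(4),'norm',round(np.linalg.norm(d),3),'spin',round(((yaw-w+180)%360-180)/360,4))
print('t',s['time_s'],'p',p.round(4),'rot',s['eef_rot'].round(2),'F',s['contact_force'].round(1),'w',round(s['gripper_width'],4),'gf',s['gripper_force'],'j',s['joints'].round(0))
E
python3 -m inch '0 0 0 -0.0297 1;0 0 0 -0.0297 1;0.12 0.32 0 0 1;0.12 0.32 0 0 1;0.12 0.32 0 0 1;0.12 0.32 0 0 1;0.12 0.32 0 0 1;0.12 0.32 0 0 1' 20; python3 to.py .5327 -.1895 .15 -3.6
```

```text
time_s: 1.1
tcp_pos: [0.3758, 0.3148, 0.2264]
eef_rot: [180.0, 0.0, -3.7]
contact_force: [0.5, 0.5, -0.2]
gripper_width: 0.0879
gripper_force: 0.0
units [1.2553 3.2896 0.5093] norm 3.558 spin -0.0004
t 1.1 p [0.3758 0.3148 0.2264] rot [ 1.7999e+02  1.0000e-02 -3.7400e+00] F [ 0.5  0.5 -0.2] w 0.0879 gf 0.0 j [ 63.   3. -22.  -0. -65.  23.]
```

```bash
python3 -m inch '0.125 0.33 0 0 1;0.125 0.33 0 0 1;0.125 0.33 0 0 1;0.125 0.33 0 0 1;0.125 0.33 0 0 1;0.125 0.33 0 0 1;0.125 0.33 0 0 1;0.125 0.33 0 0 0.5' >/dev/null; python3 -m inch '0.125 0.33 0 0 0.5;0.12 0.32 0 0 0.5;0 0 0.2 0 0.5;0 0 0.2 0 0.5;0 0 0.1 0 0.5;0 0 0 0 0.5;0 0 0 0 0.5;0 0 0 0 0.5' ; python3 to.py .5327 -.1895 .039 -3.6
```

```text
time_s: 3.1
tcp_pos: [0.5304, -0.188, 0.1528]
eef_rot: [180.0, -0.1, -3.7]
contact_force: [0.4, 0.5, -0.2]
gripper_width: 0.0433
gripper_force: 0.0
units [0.0159 0.009  0.7586] norm 0.759 spin -0.0004
t 3.1 p [ 0.5304 -0.188   0.1528] rot [ 1.80e+02 -1.20e-01 -3.73e+00] F [ 0.4  0.5 -0.2] w 0.0433 gf 0.0 j [  0.  13. -20.   0. -57.  86.]
```

```bash
python3 -m inch '0.016 0.009 0.25 0 0.5;0 0 0.25 0 0.5;0 0 0.2 0 0.5;0 0 0.06 0 0.5;0 0 0 0 0;0 0 0 0 0;0 0 0 0 0;0 0 0 0 0' 25; python3 to.py .5327 -.1895 .039 -3.6
```

```text
time_s: 4.1
tcp_pos: [0.5325, -0.1897, 0.0384]
eef_rot: [180.0, -0.1, -3.7]
contact_force: [-1.8, 0.4, 3.5]
gripper_width: 0.0136
gripper_force: 25.0
units [ 0.001  -0.0015 -0.0038] norm 0.004 spin -0.0004
t 4.1 p [ 0.5325 -0.1897  0.0384] rot [ 1.7999e+02 -8.0000e-02 -3.7500e+00] F [-1.8  0.4  3.5] w 0.0136 gf 25.000577867031097 j [  0.  21. -26.   0. -42.  86.]
```

```bash
python3 -m inch '0 0.07 0 0 0;0 0.1 0 0 0;0 0.1 0 0 0;0 0.1 0 0 0;0 0.1 0 0 0;0 0.1 0 0 0;0 0.1 0 0 0;0 0 0 0 0'; python3 to.py .5213 -.366 .0385 -3.7
```

```text
time_s: 5.1
tcp_pos: [0.5258, -0.2918, 0.0383]
eef_rot: [179.9, -0.1, -3.8]
contact_force: [-0.3, -2.5, 5.3]
gripper_width: 0.0139
gripper_force: 25.0
units [ 0.002   0.4954 -0.0015] norm 0.495 spin -0.0003
t 5.1 p [ 0.5258 -0.2918  0.0383] rot [ 1.7994e+02 -7.0000e-02 -3.8000e+00] F [-0.3 -2.5  5.3] w 0.0139 gf 25.020136535167694 j [-10.  24. -22.   0. -44.  97.]
```

```bash
python3 -m inch '0 0.1 0 0 0;0 0.1 0 0 0;0 0.1 0 0 0;0 0.1 0 0 0;0 0.1 0 0 0;0 0 0 0 0;0 0 0 0 0;0 0 0 0 0'; python3 -m inch '0 0 0.04 0 0;0 0 0.04 0 0;0 0 0.04 0 0;0 0 0.04 0 0;0 0 0.02 0 0;0 0 0.01 0 0;0 0 0 0 0;0 0 0 0 0'
python3 - <<'E'
from h import *
a=snap('scene','s1')['color'];b=snap('top','t1')['color']
cv2.imwrite('pics/c1.png',np.hstack([cv2.resize(a[140:260,180:340],(400,300)),cv2.resize(b[120:240,230:390],(400,300))]))
E
```

```text
time_s: 6.1
tcp_pos: [0.5205, -0.3644, 0.0375]
eef_rot: [-180.0, 0.0, -3.7]
contact_force: [0.1, -0.6, -0.8]
gripper_width: 0.014
gripper_force: 25.0
time_s: 7.1
tcp_pos: [0.5206, -0.3648, 0.0093]
eef_rot: [180.0, -0.0, -3.8]
contact_force: [-0.5, 0.2, -0.2]
gripper_width: 0.0139
gripper_force: 25.0
```

View pics/c1.png

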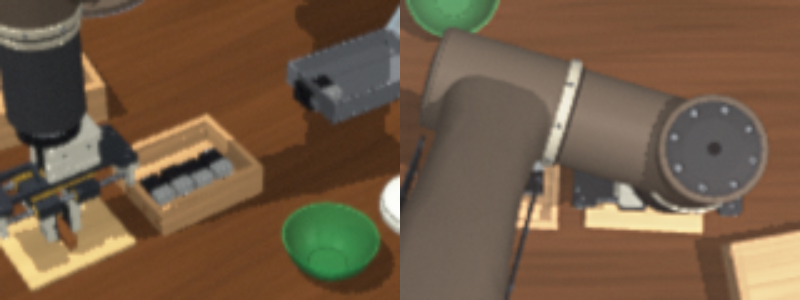

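The lid is out and just above the table, and the box shows four batteries at scene crop (150–230,165). I'll set the lid down, release it, lift and look again.

```bash
python3 -m inch '0 0 0.006 0 0;0 0 0 0 0;0 0 0 0 0.4;0 0 0 0 0.4;0 0 0 0 0.4;0 0 -0.2 0 0.4;0 0 -0.4 0 0.4;0 0 -0.4 0 0.5'; python3 -m inch '0 0 -0.1 0.0297 0.5;-0.2 0.1 0 0.0297 0.68;-0.2 -0.3 0 0.0297 0.68;-0.2 -0.3 0 0.0297 0.68;0 -0.3 0 0.0297 0.68;0 -0.3 0 0.0297 0.68;0 0 0 0.0297 0.68;0 0 0 0.0297 0.68' ; python3 to.py
python3 - <<'E'
from h import *
a=snap('scene','s2')['color'];b=snap('top','t2')['color']
cv2.imwrite('pics/c2.png',np.hstack([cv2.resize(a[140:260,180:340],(400,300)),cv2.resize(b[120:240,230:390],(400,300))]))
E
```

```text
time_s: 8.2
tcp_pos: [0.5201, -0.3647, 0.1595]
eef_rot: [-180.0, 0.1, -3.8]
contact_force: [0.4, -0.4, -0.0]
gripper_width: 0.0405
gripper_force: 0.0
time_s: 9.2
tcp_pos: [0.5521, -0.21, 0.1729]
eef_rot: [180.0, 0.0, -89.1]
contact_force: [0.2, 0.2, 0.3]
gripper_width: 0.0597
gripper_force: 0.0
t 9.2 p [ 0.5521 -0.21    0.1729] rot [ 1.7997e+02  1.0000e-02 -8.9110e+01] F [0.2 0.2 0.3] w 0.0597 gf 0.0 j [ -2.  15. -15.  -0. -60.   3.]
```

View pics/c2.png

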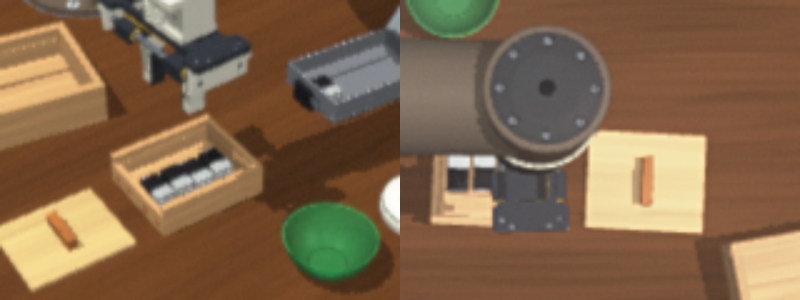

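```bash
cat > bat.py <<'E'
from h import *
import sys
def W2F(p,o,yaw):
    t=np.radians(yaw);d=np.array(p[:2])-o;return np.array([np.cos(t)*d[0]+np.sin(t)*d[1],-np.sin(t)*d[0]+np.cos(t)*d[1]])*1000
BOX=(np.array([.5335,-.178]),-3.6);CASE=(np.array([.5046,.162]),-6.3)
def blobs(c,fr,z,hx,hy):
    im=c['color'];h=cv2.cvtColor(im,cv2.COLOR_BGR2HSV);S=4
    big=cv2.resize(im,None,fx=S,fy=S,interpolation=cv2.INTER_LINEAR);h=cv2.cvtColor(big,cv2.COLOR_BGR2HSV)
    t=np.radians(fr[1]);ex=np.array([np.cos(t),np.sin(t)]);ey=np.array([-ex[1],ex[0]])
    P=np.array([(proj(c,[*(fr[0]+a*ex+b*ey),z])+.5)*S for a,b in((-hx,-hy),(hx,-hy),(hx,hy),(-hx,hy))])
    roi=np.zeros(big.shape[:2],np.uint8);cv2.fillPoly(roi,[np.int32(P)],1)
    for nm,m in(('dark',h[...,2]<75),('white',(h[...,1]<40)&(h[...,2]>WH))):
        n,l,s,ce=cv2.connectedComponentsWithStats((m&(roi>0)).astype(np.uint8))
        print(nm,[(W2F(ray(c,*(ce[k]/S-.5+.5/S),z),*fr).round(1).tolist(),int(s[k,4])) for k in range(1,n) if s[k,4]>150])
WH=185
if __name__=='__main__':
    f=sys.argv[1]
    for cam in('s','t'):
        c=load(cam+f)
        print(cam,'box');blobs(c,BOX,.0225,.05,.066)
        print(cam,'case');blobs(c,CASE,.0215,.05,.085)
E
python3 bat.py 2
```

```text
s box
dark [([-4.4, -3.0], 2287)]
white [([17.2, 42.1], 232), ([20.3, 11.0], 259), ([16.8, -17.5], 263), ([18.3, -49.1], 255)]
s case
dark [([7.0, 81.2], 523), ([-4.6, -63.0], 304)]
white [([20.4, -63.7], 167)]
t box
dark [([24.9, -36.6], 718), ([-1.1, -40.1], 1068), ([-10.2, 45.9], 807), ([-7.5, 13.3], 755), ([-15.3, -8.3], 488)]
white [([10.8, 44.0], 547), ([12.6, 13.1], 502), ([11.6, -41.5], 219)]
t case
dark [([-33.0, -0.2], 1000)]
white []
```

```bash
python3 to.py .5364 -.1325 .0125 -93.6
```

```text
units [-0.5122  0.1347  1.0701] norm 1.194 spin 0.013
t 9.3 p [ 0.5517 -0.2105  0.173 ] rot [ 1.7998e+02  1.0000e-02 -8.8930e+01] F [-0.1 -1.3  0.6] w 0.0599 gf 0.0 j [ -2.  15. -15.  -0. -60.   3.]
```

```bash
python3 -m inch '0 0 0 0.013 0.68;-0.256 0.067 0 0 0.68;-0.256 0.067 0 0 0.68;0 0 0.3 0 0.68;0 0 0.3 0 0.68;0 0 0 0 0.68;0 0 0 0 0.68;0 0 0 0 0.68'; python3 to.py .5364 -.1325 .0125 -93.6
```

```text
time_s: 10.3
tcp_pos: [0.5378, -0.133, 0.0852]
eef_rot: [-179.8, 0.0, -93.4]
contact_force: [0.8, 0.2, 0.3]
gripper_width: 0.0598
gripper_force: 0.0
units [-0.0025  0.0092  0.4845] norm 0.485 spin 0.0004
t 10.3 p [ 0.5378 -0.133   0.0852] rot [-1.7982e+02  1.0000e-02 -9.3440e+01] F [0.8 0.2 0.3] w 0.0598 gf 0.0 j [  6.  17. -25.   0. -48. -10.]
```

```bash
python3 -m inch '-0.002 0.009 0.2 0 0.68;0 0 0.15 0 0.68;0 0 0.1 0 0.68;0 0 0.03 0 0.68;0 0 0 0 0.68;0 0 0 0 0;0 0 0 0 0;0 0 0 0 0' 20; python3 to.py .5364 -.1325 .0125 -93.6
```

```text
time_s: 11.3
tcp_pos: [0.5356, -0.1324, 0.0119]
eef_rot: [-179.9, 0.0, -93.5]
contact_force: [-2.0, 0.3, 5.4]
gripper_width: 0.0479
gripper_force: 20.0
units [ 0.0004 -0.0053 -0.004 ] norm 0.007 spin 0.0003
t 11.3 p [ 0.5356 -0.1324  0.0119] rot [-179.93    0.    -93.48] F [-2.   0.3  5.4] w 0.0479 gf 19.99755620956421 j [  6.  23. -29.   0. -38. -10.]
```

```bash
python3 -m inch '0 0 -0.1 0 0;0 0 -0.2 0 0;0 0 -0.3 0 0;0 0 0 0.0078 0;0 0 0 0 0;0 0 0 0 0;0 0 0 0 0;0 0 0 0 0'; python3 to.py .5011 .1302 .07 -96.3
```

```text
time_s: 12.3
tcp_pos: [0.5348, -0.1324, 0.1007]
eef_rot: [179.9, -0.0, -96.3]
contact_force: [-0.3, 0.4, -0.6]
gripper_width: 0.0482
gripper_force: 20.0
units [-1.7157  0.4152  0.2047] norm 1.777 spin 0.0
t 12.3 p [ 0.5348 -0.1324  0.1007] rot [ 1.7994e+02 -1.0000e-02 -9.6290e+01] F [-0.3  0.4 -0.6] w 0.0482 gf 19.99676674604416 j [  6.  16. -25.  -0. -50. -13.]
```

```bash
python3 -m inch '-0.28 0.069 0 0 0;-0.28 0.069 0 0 0;-0.29 0.069 0 0 0;-0.29 0.069 0 0 0;-0.29 0.069 0 0 0;-0.286 0.07 0.2 0 0;0 0 0 0 0;0 0 0 0 0'; python3 to.py .5011 .1302 .0113 -96.3
```

```text
time_s: 13.3
tcp_pos: [0.5013, 0.1302, 0.071]
eef_rot: [180.0, -0.0, -96.2]
contact_force: [-0.2, -0.2, -0.9]
gripper_width: 0.0482
gripper_force: 20.0
units [0.0004 0.0015 0.3981] norm 0.398 spin 0.0002
t 13.3 p [0.5013 0.1302 0.071 ] rot [ 1.7997e+02 -4.0000e-02 -9.6250e+01] F [-0.2 -0.2 -0.9] w 0.0482 gf 19.9968221783638 j [ 36.  15. -30.   0. -45. -43.]
```

```bash
python3 -m inch '0 0 0.15 0 0;0 0 0.15 0 0;0 0 0.06 0 0;0 0 0.03 0 0;0 0 0 0 0;0 0 0 0 0;0 0 0 0 0;0 0 0 0 0'; python3 to.py .5011 .1302 .0113 -96.3
```

```text
time_s: 14.3
tcp_pos: [0.5016, 0.1304, 0.013]
eef_rot: [-180.0, 0.0, -96.3]
contact_force: [-0.1, -0.5, -0.7]
gripper_width: 0.0482
gripper_force: 20.0
units [0.002  0.0031 0.0113] norm 0.012 spin 0.0
t 14.3 p [0.5016 0.1304 0.013 ] rot [-1.7997e+02  2.0000e-02 -9.6300e+01] F [-0.1 -0.5 -0.7] w 0.0482 gf 19.996841847896576 j [ 36.  20. -34.   0. -36. -43.]
```

```bash
python3 -m inch '0 0 0.01 0 0;0 0 0 0 0;0 0 0 0 0.68;0 0 0 0 0.68;0 0 0 0 0.68;0 0 -0.1 0 0.68;0 0 -0.2 0 0.68;0 0 -0.3 0 0.68'; python3 to.py .5345 -.163 .06 -93.6;python3 - <<'E'
from h import *
a=snap('scene','s3')['color'];b=snap('top','t3')['color']
cv2.imwrite('pics/c3.png',np.hstack([cv2.resize(a[130:250,220:380],(400,300)),cv2.resize(a[180:240,215:295],(400,300))]))
E
python3 bat.py 3
```

```text
time_s: 15.3
tcp_pos: [0.5008, 0.1298, 0.1022]
eef_rot: [179.9, -0.1, -96.3]
contact_force: [0.8, 0.2, 1.1]
gripper_width: 0.0596
gripper_force: 0.0
units [ 1.934  -0.3468  0.2815] norm 1.985 spin -0.0075
t 15.3 p [0.5008 0.1298 0.1022] rot [ 1.7991e+02 -8.0000e-02 -9.6310e+01] F [0.8 0.2 1.1] w 0.0596 gf 0.0 j [ 36.  13. -28.  -0. -49. -43.]
s box
dark [([-4.1, -21.1], 1590)]
white [([20.2, 11.8], 277), ([16.8, -17.5], 263), ([18.3, -49.1], 252)]
s case
dark [([7.4, 81.4], 506), ([-5.8, -48.5], 729)]
white [([17.2, -34.1], 170), ([20.6, -64.1], 157)]
t box
dark [([-7.3, 15.7], 409), ([-3.2, -14.7], 163), ([-4.7, -43.5], 213)]
white [([14.9, 13.3], 719), ([11.8, -16.4], 670), ([13.6, -47.5], 645)]
t case
dark [([33.4, 26.5], 232), ([-6.9, 3.6], 4573), ([-33.0, 61.6], 624), ([-8.7, -54.0], 1815)]
white [([-4.7, 26.7], 769), ([43.2, -13.1], 282), ([14.7, -62.9], 634), ([11.2, -36.5], 349)]
```

View pics/c3.png

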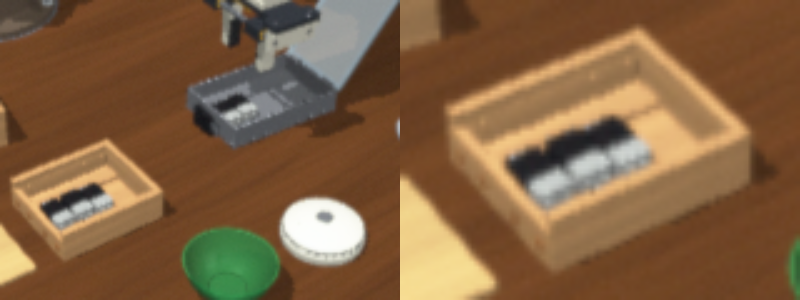

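The case at crop (240,105) now holds two batteries side by side, and three remain in the box at (75,205). Next is the battery at box y≈14.

```bash
python3 -m inch '0 0 0 -0.0075 0.68;0.32 -0.058 0 0 0.68;0.32 -0.058 0 0 0.68;0.32 -0.058 0 0 0.68;0.325 -0.058 0 0 0.68;0.325 -0.058 0 0 0.68;0.33 -0.058 0.2 0 0.68;0 0 0 0 0.68'; python3 to.py .5344 -.164 .0125 -93.6
```

```text
time_s: 16.4
tcp_pos: [0.5336, -0.1662, 0.0696]
eef_rot: [179.8, -0.0, -93.9]
contact_force: [-0.1, 0.4, -0.0]
gripper_width: 0.0595
gripper_force: 0.0
units [-0.0153 -0.0044  0.3805] norm 0.381 spin -0.0007
t 16.4 p [ 0.5336 -0.1662  0.0696] rot [ 1.798e+02 -1.000e-02 -9.386e+01] F [-0.1  0.4 -0. ] w 0.0595 gf 0.0 j [  3.  19. -25.  -0. -46.  -7.]
```

```bash
python3 -m inch '-0.01 -0.003 0.15 0 0.68;0 0 0.12 0 0.68;0 0 0.08 0 0.68;0 0 0.03 0 0.68;0 0 0 0 0.68;0 0 0 0 0;0 0 0 0 0;0 0 0 0 0' 20; python3 to.py; python3 -m inch '0 0 -0.1 0 0;0 0 -0.2 0 0;0 0 -0.3 0 0;0 0 0 0.0078 0;0 0 0 0 0;0 0 0 0 0;0 0 0 0 0;0 0 0 0 0'; python3 to.py .5046 .162 .07 -96.3
```

```text
time_s: 17.4
tcp_pos: [0.5362, -0.162, 0.0148]
eef_rot: [-179.9, 0.0, -93.6]
contact_force: [-1.3, 1.0, 4.1]
gripper_width: 0.0479
gripper_force: 20.0
t 17.4 p [ 0.5362 -0.162   0.0148] rot [-179.94    0.    -93.6 ] F [-1.3  1.   4.1] w 0.0479 gf 19.99950796365738 j [  3.  23. -28.   0. -39.  -7.]
time_s: 18.4
tcp_pos: [0.5356, -0.162, 0.1038]
eef_rot: [179.9, -0.0, -96.4]
contact_force: [0.8, -0.4, -1.2]
gripper_width: 0.0478
gripper_force: 20.0
units [-2.1243  0.4421  0.225 ] norm 2.181 spin -0.0003
t 18.4 p [ 0.5356 -0.162   0.1038] rot [ 1.7995e+02 -1.0000e-02 -9.6400e+01] F [ 0.8 -0.4 -1.2] w 0.0478 gf 19.997897744178772 j [  3.  16. -23.   0. -51. -10.]
```

```bash
python3 -m inch '-0.3 0.063 0 0 0;-0.3 0.063 0 0 0;-0.3 0.063 0 0 0;-0.31 0.063 0 0 0;-0.31 0.063 0 0 0;-0.305 0.063 0.1 0 0;-0.3 0.064 0.12 0 0;0 0 0 0 0'; python3 to.py .5046 .162 .0155 -96.3
```

```text
time_s: 19.4
tcp_pos: [0.5047, 0.1644, 0.0698]
eef_rot: [179.9, -0.1, -96.2]
contact_force: [0.3, -0.3, -0.7]
gripper_width: 0.0481
gripper_force: 20.0
units [ 0.0161 -0.001   0.3618] norm 0.362 spin 0.0003
t 19.4 p [0.5047 0.1644 0.0698] rot [ 1.7991e+02 -8.0000e-02 -9.6210e+01] F [ 0.3 -0.3 -0.7] w 0.0481 gf 19.998244643211365 j [ 39.  16. -29.  -0. -45. -45.]
```

```bash
python3 -m inch '0.006 0.002 0.15 0 0;0 0 0.12 0 0;0 0 0.06 0 0;0 0 0.03 0 0;0 0 0 0 0;0 0 0 0 0;0 0 0 0 0;0 0 0 0 0'; python3 to.py .5046 .162 .0138 -96.3
```

```text
time_s: 20.4
tcp_pos: [0.5053, 0.1614, 0.0175]
eef_rot: [-180.0, 0.0, -96.4]
contact_force: [-0.0, 0.3, -0.7]
gripper_width: 0.0478
gripper_force: 20.0
units [-0.0032  0.0048  0.0247] norm 0.025 spin -0.0003
t 20.4 p [0.5053 0.1614 0.0175] rot [-1.7998e+02  2.0000e-02 -9.6410e+01] F [-0.   0.3 -0.7] w 0.0478 gf 19.997910261154175 j [ 39.  21. -32.   0. -38. -45.]
```

```bash
python3 -m inch '0 0.004 0.015 0 0;0 0 0.009 0 0;0 0 0 0 0;0 0 0 0 0.68;0 0 0 0 0.68;0 0 -0.1 0 0.68;0 0 -0.2 0 0.68;0 0 -0.3 0 0.68'; python3 to.py .5325 -.194 .07 -93.6;python3 - <<'E'
from h import *
a=snap('scene','s4')['color'];b=snap('top','t4')['color']
E
python3 bat.py 4
```

```text
time_s: 21.4
tcp_pos: [0.5039, 0.1609, 0.1045]
eef_rot: [179.9, -0.1, -96.4]
contact_force: [0.4, 0.6, -0.1]
gripper_width: 0.0593
gripper_force: 0.0
units [ 2.3492 -0.3391  0.2299] norm 2.385 spin -0.0078
t 21.4 p [0.5039 0.1609 0.1045] rot [ 1.7991e+02 -9.0000e-02 -9.6410e+01] F [ 0.4  0.6 -0.1] w 0.0593 gf 0.0 j [ 39.  14. -27.  -0. -50. -45.]
s box
dark [([-4.7, -34.8], 1067)]
white [([16.7, -17.0], 277), ([18.3, -49.1], 254)]
s case
dark [([22.4, 80.9], 321), ([-6.6, -34.7], 1121)]
white [([16.8, -6.7], 190), ([17.3, -34.2], 170), ([20.5, -63.9], 160)]
t box
dark []
white [([11.8, -16.4], 670), ([13.6, -47.5], 646)]
t case
dark [([29.3, 71.1], 317), ([-3.9, 46.0], 4870), ([-9.7, -36.0], 3153), ([-39.0, 20.5], 211)]
white [([41.2, 25.2], 361), ([2.0, 62.8], 446), ([11.5, -4.7], 553), ([11.6, -31.4], 623), ([14.7, -62.9], 633)]
```

```bash
python3 -m inch '0 0 0 -0.0078 0.68;0.33 -0.048 0 0 0.68;0.33 -0.048 0 0 0.68;0.34 -0.049 0 0 0.68;0.34 -0.049 0 0 0.68;0.34 -0.049 0 0 0.68;0.33 -0.048 0 0 0.68;0.33 -0.048 0.2 0 0.68'; python3 -m inch '0 0 0.03 0 0.68;0 0 0 0 0.68;0 0 0 0 0.68;0 0 0 0 0.68;0 0 0 0 0.68;0 0 0 0 0.68;0 0 0 0 0.68;0 0 0 0 0.68'>/dev/null; python3 to.py .5325 -.194 .0125 -93.6
```

```text
time_s: 22.5
tcp_pos: [0.5355, -0.194, 0.0762]
eef_rot: [-179.6, -0.0, -93.6]
contact_force: [0.3, 0.6, 0.0]
gripper_width: 0.0596
gripper_force: 0.0
units [0.0131 0.0039 0.3772] norm 0.377 spin -0.0
t 23.5 p [ 0.5332 -0.1921  0.0691] rot [-180.     0.   -93.6] F [-0.  -0.4  0.3] w 0.0595 gf 0.0 j [ -0.  19. -24.  -0. -46.  -4.]
```

```bash
python3 -m inch '0.012 0.004 0.15 0 0.68;0 0 0.12 0 0.68;0 0 0.075 0 0.68;0 0 0.03 0 0.68;0 0 0 0 0.68;0 0 0 0 0;0 0 0 0 0;0 0 0 0 0' 20; python3 to.py; python3 -m inch '0 0 -0.1 0 0;0 0 -0.2 0 0;0 0 -0.3 0 0;0 0 0 0.0078 0;0 0 0 0 0;0 0 0 0 0;0 0 0 0 0;0 0 0 0 0'; python3 to.py .5077 .191 .07 -96.3
```

```text
time_s: 24.5
tcp_pos: [0.5329, -0.1939, 0.0134]
eef_rot: [-179.9, -0.0, -93.6]
contact_force: [-0.4, 0.7, 3.1]
gripper_width: 0.048
gripper_force: 20.0
t 24.5 p [ 0.5329 -0.1939  0.0134] rot [-179.94   -0.    -93.59] F [-0.4  0.7  3.1] w 0.048 gf 19.986518025398254 j [ -0.  24. -27.   0. -39.  -3.]
time_s: 25.5
tcp_pos: [0.5322, -0.1939, 0.1024]
eef_rot: [179.9, -0.0, -96.4]
contact_force: [-0.1, -0.4, 0.6]
gripper_width: 0.0483
gripper_force: 20.0
units [-2.5324  0.4441  0.216 ] norm 2.58 spin -0.0003
t 25.5 p [ 0.5322 -0.1939  0.1024] rot [ 1.7995e+02 -1.0000e-02 -9.6400e+01] F [-0.1 -0.4  0.6] w 0.0483 gf 19.98574733734131 j [ -0.  17. -22.   0. -51.  -6.]
```

```bash
python3 -m inch '-0.31 0.055 0 0 0;-0.31 0.055 0 0 0;-0.32 0.056 0 0 0;-0.32 0.056 0 0 0;-0.32 0.056 0 0 0;-0.32 0.056 0 0 0;-0.32 0.055 0 0 0;-0.312 0.055 0.1 0 0'; python3 -m inch '0 0 0.12 0 0;0 0 0 0 0;0 0 0 0 0;0 0 0 0 0;0 0 0 0 0;0 0 0 0 0;0 0 0 0 0;0 0 0 0 0'>/dev/null; python3 to.py .5077 .191 .0165 -96.3
```

```text
time_s: 26.5
tcp_pos: [0.5092, 0.1932, 0.0886]
eef_rot: [-179.9, 0.1, -96.4]
contact_force: [0.8, -0.6, 0.0]
gripper_width: 0.0474
gripper_force: 20.0
units [0.0006 0.0069 0.3558] norm 0.356 spin -0.0003
t 27.5 p [0.5087 0.191  0.0699] rot [-180.      0.    -96.42] F [ 0.2  0.1 -1.3] w 0.0482 gf 19.98551845550537 j [ 41.  17. -27.   0. -45. -48.]
```

```bash
python3 -m inch '0 0.005 0.15 0 0;0 0 0.12 0 0;0 0 0.06 0 0;0 0 0.025 0 0;0 0 0 0 0;0 0 0 0 0;0 0 0 0 0;0 0 0 0 0'; python3 -m inch '0 0 0.015 0 0;0 0 0.012 0 0;0 0 0 0 0;0 0 0 0 0;0 0 0 0 0.68;0 0 0 0 0.68;0 0 0 0 0.68;0 0 0 0 0.68'; python3 -m inch '0 0 -0.1 0 0.68;0 0 -0.2 0 0.68;0 0 -0.3 0 0.68;0 0 0 0 0.68;0 0 0 0 0.68;0 0 0 0 0.68;0 0 0 0 0.68;0 0 0 0 0.68'>/dev/null; python3 to.py .5304 -.225 .07 -93.6;python3 - <<'E'
from h import *
a=snap('scene','s5')['color'];b=snap('top','t5')['color']
E
python3 bat.py 5
```

```text
time_s: 28.5
tcp_pos: [0.5081, 0.1912, 0.0169]
eef_rot: [-180.0, 0.0, -96.4]
contact_force: [-0.2, -0.5, -0.7]
gripper_width: 0.048
gripper_force: 20.0
time_s: 29.5
tcp_pos: [0.508, 0.1911, 0.0125]
eef_rot: [180.0, 0.0, -96.4]
contact_force: [0.2, 0.6, 0.1]
gripper_width: 0.0597
gripper_force: 0.0
units [ 2.7577 -0.3246  0.2132] norm 2.785 spin -0.0078
t 30.5 p [0.5078 0.1909 0.102 ] rot [ 1.7995e+02 -5.0000e-02 -9.6410e+01] F [ 0.3  0.3 -0.7] w 0.0595 gf 0.0 j [ 41.  15. -25.  -0. -50. -48.]
s box
dark [([-4.0, -50.5], 473)]
white [([18.1, -48.0], 276)]
s case
dark [([2.3, 82.7], 385), ([-6.6, -18.9], 1557)]
white [([16.9, -7.6], 179), ([17.2, -34.2], 170), ([20.6, -64.1], 157)]
t box
dark []
white [([13.6, -47.5], 649)]
t case
dark [([2.9, 73.0], 3609), ([-10.9, 23.6], 907), ([-9.7, -35.2], 3227), ([-40.2, 51.2], 194)]
white [([40.5, 58.3], 480), ([11.8, 26.2], 503), ([11.6, -3.3], 626), ([11.6, -31.4], 622), ([14.7, -62.9], 632)]
```

```bash
python3 -m inch '0 0 0 -0.0078 0.68;0.34 -0.04 0 0 0.68;0.34 -0.04 0 0 0.68;0.345 -0.041 0 0 0.68;0.345 -0.041 0 0 0.68;0.345 -0.041 0 0 0.68;0.345 -0.041 0 0 0.68;0.345 -0.04 0 0 0.68'; python3 -m inch '0.34 -0.04 0.2 0 0.68;0.01 0 0.013 0 0.68;0 0 0 0 0.68;0 0 0 0 0.68;0 0 0 0 0.68;0 0 0 0 0.68;0 0 0 0 0.68;0 0 0 0 0.68'>/dev/null; python3 to.py .5305 -.2245 .0125 -93.6
```

```text
time_s: 31.6
tcp_pos: [0.5278, -0.1733, 0.1026]
eef_rot: [-180.0, -0.0, -93.6]
contact_force: [0.6, 0.6, 0.0]
gripper_width: 0.0598
gripper_force: 0.0
units [1.500e-03 2.000e-04 3.879e-01] norm 0.388 spin 0.0
t 32.6 p [ 0.5306 -0.2243  0.0707] rot [-179.99   -0.    -93.59] F [ 0.   0.1 -0.4] w 0.0594 gf 0.0 j [ -3.  20. -23.   0. -47.  -0.]
```

```bash
python3 -m inch '0 0 0.15 0 0.68;0 0 0.12 0 0.68;0 0 0.085 0 0.68;0 0 0.03 0 0.68;0 0 0 0 0.68;0 0 0 0 0;0 0 0 0 0;0 0 0 0 0' 20; python3 to.py; python3 -m inch '0 0 -0.1 0 0;0 0 -0.2 0 0;0 0 -0.3 0 0;0 0 0 0.0078 0;0 0 0 0 0;0 0 0 0 0;0 0 0 0 0;0 0 0 0 0'; python3 to.py .5112 .2216 .07 -96.3
```

```text
time_s: 33.6
tcp_pos: [0.5309, -0.2245, 0.0134]
eef_rot: [-179.9, -0.0, -93.6]
contact_force: [-1.4, 0.3, 4.0]
gripper_width: 0.0482
gripper_force: 20.0
t 33.6 p [ 0.5309 -0.2245  0.0134] rot [-1.7994e+02 -1.0000e-02 -9.3600e+01] F [-1.4  0.3  4. ] w 0.0482 gf 19.998989403247833 j [ -3.  24. -26.   0. -40.  -0.]
time_s: 34.6
tcp_pos: [0.5302, -0.2244, 0.1024]
eef_rot: [179.9, -0.0, -96.4]
contact_force: [0.5, -0.2, -0.2]
gripper_width: 0.0484
gripper_force: 20.0
units [-2.9414  0.4525  0.216 ] norm 2.984 spin -0.0003
t 34.6 p [ 0.5302 -0.2244  0.1024] rot [179.94  -0.   -96.4 ] F [ 0.5 -0.2 -0.2] w 0.0484 gf 19.99852806329727 j [ -3.  18. -21.   0. -51.  -3.]
```

```bash
python3 -m inch '-0.32 0.05 0 0 0;-0.32 0.05 0 0 0;-0.33 0.05 0 0 0;-0.33 0.05 0 0 0;-0.33 0.05 0 0 0;-0.33 0.05 0 0 0;-0.33 0.05 0 0 0;-0.33 0.05 0 0 0'; python3 -m inch '-0.32 0.052 0 0 0;0 0 0 0 0;0 0 0 0 0;0 0 0 0 0;0 0 0 0 0;0 0 0 0 0;0 0 0 0 0;0 0 0 0 0'>/dev/null; python3 to.py .5112 .2216 .0165 -96.3
python3 - <<'E'
from h import *
for f in 's0','t0':
  C=load(f)
  t=np.radians(-6.3);ex=np.array([np.cos(t),np.sin(t)]);ey=np.array([-ex[1],ex[0]])
  for th in(2.1,2.15,2.2,2.25,2.3,2.35):
    L=[]
    for x in(-.06,.06):
        y=.093+.186*np.cos(th)*-1;z=.036+.186*np.sin(th)
        y=.093-.186*np.cos(th)
        L.append(proj(C,[*(np.array([.5046,.162])+x*ex+y*ey),z]).round(1).tolist())
    print(f,th,L)
E
```

```text
time_s: 35.6
tcp_pos: [0.5145, 0.1745, 0.1028]
eef_rot: [180.0, -0.0, -96.4]
contact_force: [1.3, 0.2, -0.1]
gripper_width: 0.0482
gripper_force: 20.0
units [-0.0011  0.0084  0.5758] norm 0.576 spin -0.0003
t 36.6 p [0.5124 0.2213 0.1029] rot [-180.      0.    -96.43] F [ 0.5 -0.6 -0.2] w 0.0483 gf 19.99859869480133 j [ 43.  16. -24.   0. -50. -50.]Traceback (most recent call last):
  File "<stdin>", line 3, in <module>
  File "h.py", line 5, in load
    def load(f): return dict(np.load('pics/'+f+'.npz'))
                             ~~~~~~~^^^^^^^^^^^^^^^^^^
    fid = stack.enter_context(open(os.fspath(file), "rb"))
                              ~~~~^^^^^^^^^^^^^^^^^^^^^^^
FileNotFoundError: [Errno 2] No such file or directory: 'pics/s0.npz'
```

```bash
cat > lid.py <<'E'
from h import *
import sys
def edges(f,ths):
  C=load(f);t=np.radians(-6.3);ex=np.array([np.cos(t),np.sin(t)]);ey=np.array([-ex[1],ex[0]])
  for th in ths:
    y=.093-.186*np.cos(th);z=.036+.186*np.sin(th)
    print(f,th,round(y,3),round(z,3),[proj(C,[*(np.array([.5046,.162])+x*ex+y*ey),z]).round(1).tolist() for x in(-.06,.06)])
edges(sys.argv[1],[float(a) for a in sys.argv[2:]])
E
python3 lid.py scene0 2.1 2.2 2.3 2.4;python3 lid.py top0 2.1 2.2 2.3 2.4
```

```text
scene0 2.1 0.187 0.197 [[357.8, 106.3], [380.6, 119.7]]
scene0 2.2 0.202 0.186 [[360.5, 107.8], [383.4, 121.2]]
scene0 2.3 0.217 0.175 [[363.0, 109.6], [385.8, 123.0]]
scene0 2.4 0.23 0.162 [[365.1, 111.9], [387.8, 125.3]]
top0 2.1 0.187 0.197 [[72.2, 211.2], [77.5, 167.4]]
top0 2.2 0.202 0.186 [[68.0, 210.8], [73.2, 167.3]]
top0 2.3 0.217 0.175 [[64.4, 210.4], [69.7, 167.3]]
top0 2.4 0.23 0.162 [[61.6, 210.1], [66.8, 167.4]]
```

```bash
python3 -m inch '0 0.006 0.2 0 0;0 0 0.15 0 0;0 0 0.12 0 0;0 0 0.08 0 0;0 0 0.025 0 0;0 0 0 0 0;0 0 0 0 0;0 0 0 0 0'; python3 -m inch '0 0 0.015 0 0;0 0 0.012 0 0;0 0 0 0 0;0 0 0 0 0;0 0 0 0 0.68;0 0 0 0 0.68;0 0 0 0 0.68;0 0 0 0 0.68'; python3 -m inch '0 0 -0.1 0 0.68;0 0 -0.2 0 0.68;0 0 -0.3 0 0.68;0 0 -0.3 0 0.68;0 0 -0.3 0 0.68;0.35 0 0 0 0.68;0.35 0 0 0 0.68;0.35 0 0 0 0.3'; python3 to.py;python3 - <<'E'
from h import *
a=snap('scene','s6')['color'];b=snap('top','t6')['color']
cv2.imwrite('pics/c6.png',np.hstack([cv2.resize(a[90:240,230:430],(400,300)),cv2.resize(a[130:190,290:370],(400,300))]))
E
python3 bat.py 6
```

```text
time_s: 37.6
tcp_pos: [0.5118, 0.2217, 0.0172]
eef_rot: [-180.0, 0.0, -96.4]
contact_force: [0.7, 0.1, -0.2]
gripper_width: 0.048
gripper_force: 20.0
time_s: 38.6
tcp_pos: [0.5115, 0.2215, 0.0125]
eef_rot: [180.0, -0.0, -96.4]
contact_force: [-0.1, -1.1, -0.4]
gripper_width: 0.0592
gripper_force: 0.0
time_s: 39.6
tcp_pos: [0.4935, 0.0636, 0.1939]
eef_rot: [-179.9, 0.0, -96.4]
contact_force: [0.3, -0.9, -0.6]
gripper_width: 0.0541
gripper_force: 0.0
t 39.6 p [0.4935 0.0636 0.1939] rot [-1.7992e+02  5.0000e-02 -9.6370e+01] F [ 0.3 -0.9 -0.6] w 0.0541 gf 0.0 j [ 30.   5. -24.   0. -61. -36.]
s box
dark []
white []
s case
dark [([-4.2, 12.8], 2726)]
white [([17.1, -8.9], 151), ([17.2, -34.2], 170), ([20.6, -64.2], 159)]
t box
dark []
white []
t case
dark [([30.8, 51.6], 654), ([-9.2, -69.3], 3187), ([-40.2, -7.4], 436)]
white [([-12.9, -49.4], 766)]
```

View pics/c6.png

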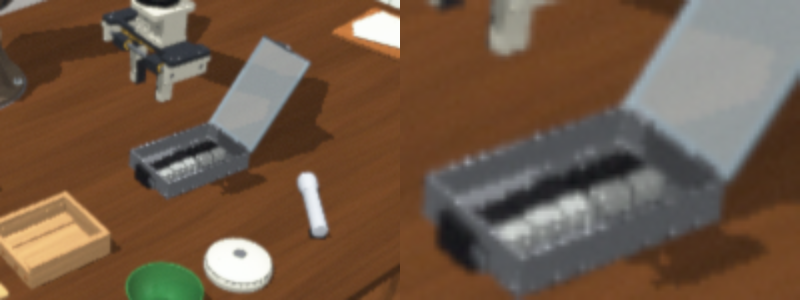

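All five batteries lie in one row in the case at (190,160), the pine box is empty, and the lid leans at about 2.25 rad. Next I go round behind the lid with the fingers shut.

```bash
python3 -m inch '0 0 -0.25 0 0;0 0 -0.25 0 0;0 0 -0.1 0 0;0 0 0 0 0;0 0 0 0 0;0 0 0 0 0;0 0 0 0 0;0 0 0 0 0'; python3 to.py .5353 .4403 .27 -96.3
```

```text
time_s: 40.7
tcp_pos: [0.4938, 0.0649, 0.2822]
eef_rot: [180.0, -0.0, -96.4]
contact_force: [-0.9, -0.8, -0.1]
gripper_width: 0.0005
gripper_force: 0.0
units [-2.5176e+00 -3.0000e-04  8.1100e-02] norm 2.519 spin -0.0003
t 40.7 p [0.4938 0.0649 0.2822] rot [ 1.7997e+02 -2.0000e-02 -9.6420e+01] F [-0.9 -0.8 -0.1] w 0.0005 gf 0.0 j [ 30.   2. -16.   0. -72. -37.]
```

```bash
python3 -m inch '-0.32 0 0 0 0;-0.32 0 0 0 0;-0.32 0 0 0 0;-0.32 0 0 0 0;-0.32 0 0 0 0;-0.32 0 0 0 0;-0.32 0 0 0 0;-0.28 0 0 0 0'; python3 -m inch '0 0 0.3 0 0;0 0 0.3 0 0;0 0 0.2 0 0;0 0 0.1 0 0;0 0 0 0 0;0 0 0 0 0;0 0 0 0 0;0 0 0 0 0';  python3 to.py .5287 .380 .15 -96.3
```

```text
time_s: 41.7
tcp_pos: [0.5361, 0.4424, 0.282]
eef_rot: [180.0, -0.0, -96.4]
contact_force: [0.9, 1.1, 1.3]
gripper_width: 0.0006
gripper_force: 0.0
time_s: 42.7
tcp_pos: [0.5364, 0.4409, 0.1485]
eef_rot: [-180.0, 0.1, -96.4]
contact_force: [0.2, -0.1, 0.5]
gripper_width: 0.0006
gripper_force: 0.0
units [ 0.4094  0.0062 -0.0098] norm 0.41 spin -0.0003
t 42.7 p [0.5364 0.4409 0.1485] rot [-1.7996e+02  7.0000e-02 -9.6410e+01] F [ 0.2 -0.1  0.5] w 0.0006 gf 0.0 j [ 55.  25.  -3.   0. -62. -62.]
```

```bash
python3 -m inch '0.13 0 -0.025 0 0;0.13 0 -0.025 0 0;0.13 0 -0.025 0 0;0.13 0 -0.025 0 0;0.13 0 -0.025 0 0;0.13 0 -0.025 0 0;0.13 0 -0.025 0 0;0.13 0 -0.015 0 0'; python3 -m inch '0.1 0 0 0 0;0 0 0 0 0;0 0 0 0 0;0 0 0 0 0;0 0 0 0 0;0 0 0 0 0;0 0 0 0 0;0 0 0 0 0';  python3 to.py .5166 .2703 .176 -96.3;python3 - <<'E'
from h import *
a=snap('scene','s7')['color']
cv2.imwrite('pics/c7.png',cv2.resize(a[50:200,260:460],(600,450)))
E
```

```text
time_s: 43.7
tcp_pos: [0.5185, 0.2842, 0.1762]
eef_rot: [180.0, -0.0, -96.4]
contact_force: [0.4, 0.6, 0.6]
gripper_width: 0.0004
gripper_force: 0.4
time_s: 44.7
tcp_pos: [0.517, 0.2708, 0.176]
eef_rot: [-180.0, 0.0, -96.4]
contact_force: [-0.1, -0.6, 0.2]
gripper_width: 0.0006
gripper_force: 0.0
units [0.0034 0.0026 0.0003] norm 0.004 spin -0.0003
t 44.7 p [0.517  0.2708 0.176 ] rot [-180.      0.    -96.41] F [-0.1 -0.6  0.2] w 0.0006 gf 0.0 j [ 47.  14. -15.   0. -61. -53.]
```

View pics/c7.png

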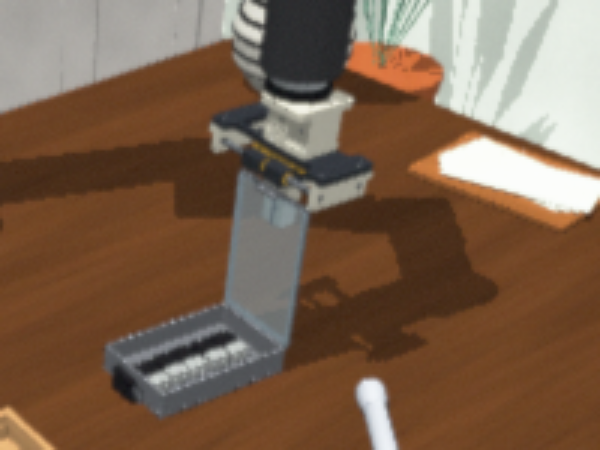

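The lid stands near vertical at (265,270), with the fingers behind it. I'll push on along the arc.

```bash
python3 -m inch '0.12 0 0.01 0 0;0.12 0 0.02 0 0;0.12 0 0.035 0 0;0.11 0 0.048 0 0;0.1 0 0.06 0 0;0.1 0 0.08 0 0;0.08 0 0.09 0 0;0.07 0 0.1 0 0'; python3 -m inch '0.05 0 0.1 0 0;0.04 0 0.1 0 0;0.03 0 0.1 0 0;0 0 0 0 0;0 0 0 0 0;0 0 0 0 0;0 0 0 0 0;0 0 0 0 0';  python3 to.py .4958 .0825 .06 -96.3;python3 - <<'E'
from h import *
a=snap('scene','s8')['color']
cv2.imwrite('pics/c8.png',cv2.resize(a[80:200,260:420],(600,450)))
E
```

```text
time_s: 45.75
tcp_pos: [0.5031, 0.1475, 0.1085]
eef_rot: [180.0, -0.0, -96.4]
contact_force: [0.7, 0.7, 0.3]
gripper_width: 0.0006
gripper_force: 0.2
time_s: 46.75
tcp_pos: [0.5014, 0.1308, 0.0649]
eef_rot: [-180.0, 0.0, -96.4]
contact_force: [0.5, -0.3, 0.9]
gripper_width: 0.0005
gripper_force: 0.0
units [0.3239 0.0017 0.0325] norm 0.326 spin -0.0003
t 46.75 p [0.5014 0.1308 0.0649] rot [-1.7997e+02  2.0000e-02 -9.6410e+01] F [ 0.5 -0.3  0.9] w 0.0005 gf 0.0 j [ 36.  16. -31.   0. -44. -43.]
```

View pics/c8.png

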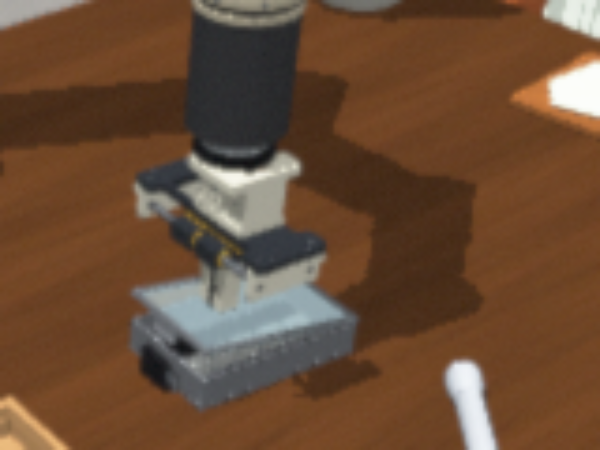

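The lid is nearly shut, at about 0.17 rad, with its free edge still raised at (150,290). I lift, move toward the edge and press down in small steps.

```bash
python3 -m inch '0 0 -0.15 0 0;0.15 0 0 0 0;0.15 0 0 0 0;0.01 0 0 0 0;0 0 0.1 0 0;0 0 0.05 0 0;0 0 0.05 0 0;0 0 0.04 0 0'; python3 -m inch '0 0 0.02 0 0;0 0 0.02 0 0;0 0 0 0 0;0 0 0 0 0;0 0 0 0 0;0 0 0 0 0;0 0 0 0 0;0 0 0 0 0';  python3 to.py .496 .0845 .040 -96.3
```

```text
time_s: 47.8
tcp_pos: [0.4959, 0.0845, 0.0503]
eef_rot: [180.0, -0.0, -96.4]
contact_force: [-0.3, -0.6, 0.2]
gripper_width: 0.0007
gripper_force: 0.1
time_s: 48.8
tcp_pos: [0.4961, 0.0844, 0.0451]
eef_rot: [-180.0, 0.0, -96.4]
contact_force: [0.8, -0.1, 0.9]
gripper_width: 0.0003
gripper_force: 0.0
units [-0.0008  0.0006  0.0339] norm 0.034 spin -0.0003
t 48.8 p [0.4961 0.0844 0.0451] rot [-180.      0.    -96.41] F [ 0.8 -0.1  0.9] w 0.0003 gf 0.0 j [ 32.  16. -34.   0. -40. -38.]
```

```bash
for i in 1; do python3 -m inch '0 0 0.01 0 0;0 0 0 0 0;0 0 0 0 0;0 0 0.01 0 0;0 0 0 0 0;0 0 0 0 0;0 0 0 0 0;0 0 0 0 0'|grep -E 'pos|contact'; done;  python3 -m inch '0 0 0.01 0 0;0 0 0 0 0;0 0 0 0 0;0 0 0 0 0;0 0 0 0 0;0 0 0 0 0;0 0 0 0 0;0 0 0 0 0'|grep -E 'pos|contact'
```

```text
tcp_pos: [0.4961, 0.0844, 0.0421]
contact_force: [-0.4, 0.2, -0.3]
tcp_pos: [0.4961, 0.0844, 0.0406]
contact_force: [-0.4, 0.5, -0.2]
```

```bash
python3 -m inch '0 0 0.01 0 0;0 0 0 0 0;0 0 0 0 0;0 0 0 0 0;0 0 0 0 0;0 0 0 0 0;0 0 0 0 0;0 0 0 0 0'|grep -E 'pos|contact';  python3 -m inch '0 0 0.01 0 0;0 0 0 0 0;0 0 0 0 0;0 0 0 0 0;0 0 0 0 0;0 0 0 0 0;0 0 0 0 0;0 0 0 0 0'|grep -E 'pos|contact'
python3 - <<'E'
from h import *
a=snap('scene','s9')['color']
cv2.imwrite('pics/c9.png',cv2.resize(a[120:195,290:390],(800,600),interpolation=cv2.INTER_CUBIC))
E
```

```text
tcp_pos: [0.4963, 0.0844, 0.04]
contact_force: [-3.6, -0.8, 11.1]
tcp_pos: [0.4965, 0.0844, 0.0396]
contact_force: [-8.9, -1.3, 24.4]
```

View pics/c9.png

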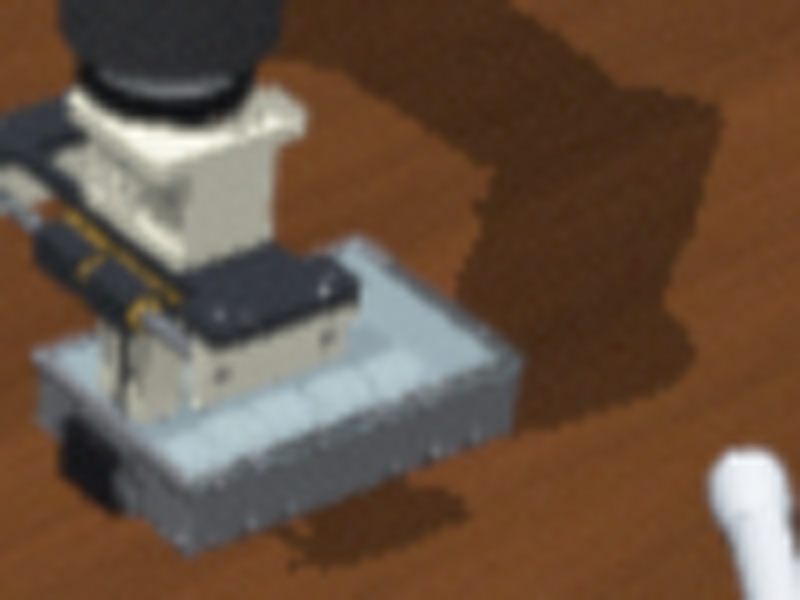

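The lid lies flush on the rim and the force rose to 24 N against a hard stop at the shut height. I retract and check everything.

```bash
python3 -m inch '0 0 -0.02 0 0;0 0 -0.1 0 0;0 0 -0.3 0 0;0 0 -0.4 0 0;0 0 -0.4 0 0;0 -0.35 0 0 0;0 0 0 0 0;0 0 0 0 0'|grep -E 'time|pos|contact'; python3 -m inch '-0.35 0 0 0 0;-0.35 0 0 0 0;-0.35 0 0 0 0;-0.35 0 0 0 0;-0.35 0 0 0 0;-0.35 0 0 0 0;-0.35 0 0 0 0;0 0 0 0 0'|grep -E 'time|pos|contact'
python3 - <<'E'
from h import *
a=snap('scene','s10')['color'];b=snap('top','t10')['color']
o=np.zeros((600,800,3),np.uint8)
o[:300,:400]=cv2.resize(a[130:190,290:370],(400,300),interpolation=cv2.INTER_CUBIC);o[:300,400:]=cv2.resize(a[130:280,170:370],(400,300))
o[300:,:400]=cv2.resize(b[150:240,120:240],(400,300),interpolation=cv2.INTER_CUBIC);o[300:,400:]=cv2.resize(b[90:285,100:360],(400,300))
cv2.imwrite('pics/c10.png',o)
E
```

```text
time_s: 53.85
tcp_pos: [0.5478, 0.0782, 0.2204]
contact_force: [0.2, -0.6, 0.1]
time_s: 54.85
tcp_pos: [0.5879, 0.4468, 0.2188]
contact_force: [-0.7, -0.4, -0.5]
```

View pics/c10.png

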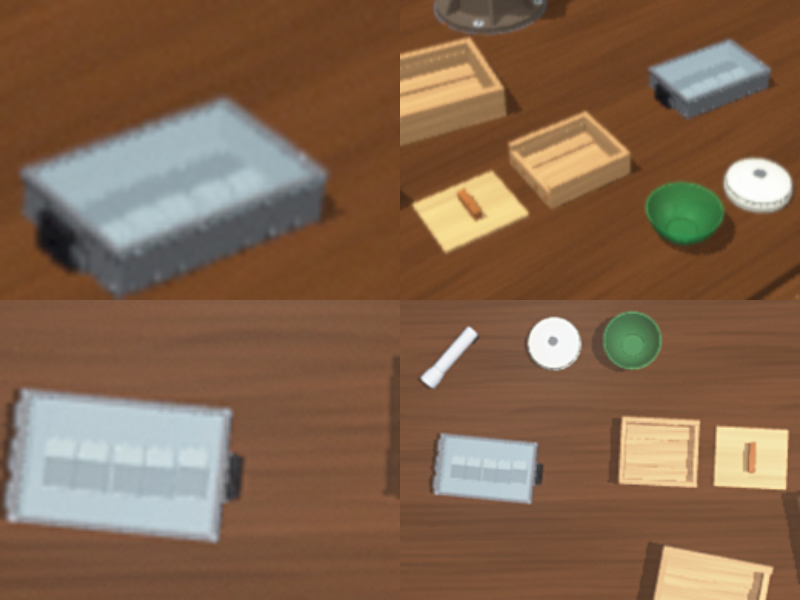

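The case is shut with five batteries in a row under the clear lid. The pine box is empty, its lid lies flat with the bar up at (750,457), and the bystanders haven't moved.

```bash
python3 -c "
from plant import close_job;print(close_job())"
```

```text
the job is handed in; nothing more can be done
None
```

The job is handed in: the box lid lies flat on the sideboard with its bar up, all five batteries are in one row in the case, and the case lid is shut and stayed flush after release. I didn't see the catch click directly, but pressing to 24 N met a hard stop at the shut height.

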